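Load the pump's valve balls and hold the service tray ready

ROBOT

A 6-joint arm with a two-finger parallel gripper is mounted at the origin on the work surface. World frame = base frame: x ahead of the robot, y to its left, z up, the work surface at z = 0. Lengths are in m, angles in rad, forces in N, time in s.
With the tool pointing down it reaches from about 0.325 to 0.925 m from the base axis. Payload 3.1 kg.
Tool frame: the origin (TCP) lies on the centre line of the jaws, within the pads' length; the fingertips stand 8 mm ahead of it and the grasp point (between the pads) lies 11 mm behind it; z points along the fingers, y is the line along which they close (so a half turn about z gives the same grasp; the last joint's range is limited). The gripper opens to 85 mm and grips with 20 to 120 N. Pads are 22 mm wide; open, the fingers measure 114 mm over their backs; the gripper's body (76 mm by 85 mm) begins 54 mm behind the grasp point. The pads swing forward as they close: fully open they stand 13 mm farther back than shut.
Start: joints at [-1.402, 0.217, 1.613, -0, 1.311, -0.112], TCP at [0.173, -0.601, 0.239] pointing down, gripper open.
Joint ranges: [-2.75, 2.75], [-0.78, 2.1], [0.31, 2.55], [-1.13, 4.27], [0.13, 2.63], [-2.58, 2.58]. Speed limits (rad/s): [2.79, 2.79, 3.14, 3.14, 3.14, 3.14].

INTERFACE

Orientations are given as a unit quaternion [x, y, z, w].
In Python, from plant import * gives the robot as it stands. The module is installed in compiled form; this text tells all that it offers.
- The arm moves only by the tool jog_arm, never from a script. Its arguments are lists of equal length, an entry for each row: "turn": the turn, a rotation vector about the tool's x, y, z in rad, a list of three; "delta_pos": the shift along the tool's x, y, z in mm, a list of three; "jaw": the finger opening in mm, from 0 to 85.4. A call has exactly 8 rows; each row shifts and turns the commanded pose from where the row before left it, along the tool's axes as they then stand; what a row does not reach is not made up. A row lasts 1/10 s, in which the tool goes at most 50 mm and 8.59 degrees, less where a joint would pass 70% of its speed; a pose out of reach is approached as far as the arm can. A call is refused whole if a number of a shift passes 50 or a number of a turn 0.15, either way. A call with a gripper value outside its range is refused whole. The fingers move at their own pace and stop on an object; "squeeze" is the grip in N (left out, the last holds). Time passes only in rows, so rows that do not move let the fingers close, or fill a call up. It gives the time, the measured TCP pose, the force, the opening and the grip force at its end, in the units of the state.
- observe(): the state, without advancing time (a new reading comes with each control period).
- read_camera(name): name is "side" or "top"; returns a dict with "img" (384x512x3 uint8, red, green, blue), "intrinsics" (3x3 intrinsics, pixels), "R" (3x3) and "t" (3): a world point X has camera coordinates R X + t. Camera axes: x right, y down, z forward; pixel columns grow to the right and rows downward; lengths in m; the calibration is good to about 2 mm. A picture is of the moment at which its call begins. There is no depth.
- close_job(): hands the job in; it is judged then, once.
The state is a dict: "time_s": time; "joint_positions": joint angles; "qd": joint speeds; "joint_efforts": joint torques, N m; "tool_pos": TCP position; "tcp_rot": TCP orientation; "contact_force": force on the tool from outside, world axes, zero at the start; "wrist_torque": the same for the moment, N m; "opening": finger opening in m; "finger_force": force on a finger pad.
Only numpy, scipy, OpenCV 4.12 (cv2) and the standard library are available. Lean on these libraries where they do the work, as an engineer would, in place of code of your own. Each camera call takes 0.05 s, during which the arm holds its last target. There are 200 camera calls.

TASK

The diaphragm pump is being rebuilt: set the two new orange valve balls, one after the other, from their steel valve seats into the two empty pockets of the grey service tray. Then lift the tray by its bar handle, carry it level so that all four balls stay in their pockets, and finish still holding it, level and at rest, centred roughly a hand's breadth (8 cm) above the aluminium manifold on the green mat, where the fitter will take the balls from it. Do not let a ball fall, and leave the seats, manifold, clamps and spanner where they are.

Things in the scene. Friction and masses are not known exactly. Their poses are not given: they have to be found in the camera images.
- ball_1_center (a point): New valve ball: orange rubber valve ball, 36 mm across, about 30 g; this point is its centre. It sits loose on the mouth of valve seat 1; the centre stands about 14 mm above the seat's top face (28 mm above the table).
- ball_2_center (a point): New valve ball: orange rubber valve ball, 36 mm across, about 30 g; this point is its centre. It sits loose on valve seat 2 in the same way.
- ball_3_center (a point): Valve ball already in the tray: orange rubber valve ball, 36 mm across, about 30 g; this point is its centre. It lies loose in pocket c.
- ball_4_center (a point): Valve ball already in the tray: orange rubber valve ball, 36 mm across, about 30 g; this point is its centre. It lies loose in pocket d.
- seat_1_top (a point): Valve seat 1: loose steel ring, 50 mm outside, 22 mm bore, 14 mm high, 170 g, lying on the table; this point is the centre of its top face. Fingers wider than the ball must stay above this face.
- seat_2_top (a point): Valve seat 2, same as seat 1; centre of its top face.
- tray_bar (a point): Middle of the tray's handle: a straight flat-sided steel bar, 12 mm thick along the tray's x, 114 mm long along the tray's y, 22 mm high, carried by a post at each end, so that fingers go down on either side of it. This point is the bar's centre, 78 mm above the tray's underside and on the vertical through the centre of mass once all four balls are in. x and y axes are the tray's. The bar's top stands 73 mm above the tray's top face.
- tray_base (a point): Loose grey plastic service tray: plate 210 mm (x) by 120 mm (y), 14 mm thick on 2 mm rubber feet, so its top face is 16 mm above the table, about 0.35 kg without balls, with two ball pockets at each end; this point is the centre of its underside, level with the feet's soles, z up. Pockets lie at x +-68 mm, y +-34 mm.
- pocket_a (a point): Empty pocket at tray x +68, y +34 mm. The pocket is a flat-bottomed round recess, 35 mm across and 6 mm deep; this point is where the centre of a ball resting in it lies, 28 mm above the tray's underside (the feet's soles) and 12 mm above its top face; a ball has about 4 mm of play sideways.
- pocket_b (a point): Empty pocket at tray x +68, y -34 mm, same as pocket a.
- pocket_c (a point): Pocket at tray x -68, y +34 mm, same as pocket a; holds ball 3 from the start.
- pocket_d (a point): Pocket at tray x -68, y -34 mm, same as pocket a; holds ball 4 from the start.
- manifold_top (a point): Outlet manifold taken off the pump: aluminium bridge-shaped pipe casting standing on two round flanges on the green mat, 302 mm long (its x), 62 mm wide, about 72 mm high, 0.7 kg, loose; this point is the top of its middle. The tray is to be held with the middle of its underside over this point.
- manifold: The same manifold; origin at the middle of its underside.
- mat: Green mat under the manifold, 360 x 240 x 3 mm, fixed; origin at the centre of its underside.
- pump_face (a point): Blue and aluminium diaphragm pump standing beyond the mat (+y side), fixed, about 320 mm (x) by 220 mm (y), 275 mm high; this point is the middle of its face towards the mat, 150 mm up, its nearest point. Keep the tray and gripper clear of it.
- clamp_a: Loose steel clamp ring, 76 mm across, 12 mm high, lying on the mat; origin at the centre of its underside.
- clamp_b: A second such clamp ring on the mat.
- spanner: Spanner, 170 mm long, lying on the mat between manifold and pump.
- tray: The same tray; origin at the centre of its underside, like tray_base.
- ball_1: The ball 1 described above; its position is better read from its centre.
- ball_2: The ball 2 described above; its position is better read from its centre.
There are look-alikes about, which are no part of the job. Leave any turquoise or yellow look-alike of the ball_2 alone.

How it is judged:
On the way, in this order (a step that is already met when the one before it is completed fails the run):
1. one new ball rests, let go, in an empty pocket of the tray standing on the table (height (world z) of tray_base below 0.008 m and ((distance between ball_1_center and pocket_a below 0.009 m and contact force between the fingers and ball_1 below 0.05 N) or (distance between ball_1_center and pocket_b below 0.009 m and contact force between the fingers and ball_1 below 0.05 N) or (distance between ball_2_center and pocket_a below 0.009 m and contact force between the fingers and ball_2 below 0.05 N) or (distance between ball_2_center and pocket_b below 0.009 m and contact force between the fingers and ball_2 below 0.05 N))), for 0.2 s.
2. both new balls rest, let go, in the two pockets, tray still on the table (height (world z) of tray_base below 0.008 m and ((distance between ball_1_center and pocket_a below 0.009 m and distance between ball_2_center and pocket_b below 0.009 m) or (distance between ball_1_center and pocket_b below 0.009 m and distance between ball_2_center and pocket_a below 0.009 m)) and contact force between the fingers and ball_1 below 0.05 N and contact force between the fingers and ball_2 below 0.05 N and distance between ball_3_center and pocket_c below 0.009 m and distance between ball_4_center and pocket_d below 0.009 m), for 0.2 s.
3. the tray is lifted clear in the fingers with all four balls in their pockets (height (world z) of tray_base between 0.05 and 0.4 m and ((distance between ball_1_center and pocket_a below 0.009 m and distance between ball_2_center and pocket_b below 0.009 m) or (distance between ball_1_center and pocket_b below 0.009 m and distance between ball_2_center and pocket_a below 0.009 m)) and distance between ball_3_center and pocket_c below 0.009 m and distance between ball_4_center and pocket_d below 0.009 m and contact force between the fingers and tray above 1 N), for 0.2 s.
At the end, for the whole second after the job is handed in: All four balls lie in pockets (centres within 9 mm of rest), the tray is in the fingers, at rest, tilted under 7 degrees, its underside's middle within 50 mm (from above) of the manifold's middle and about 25 to 160 mm above its top, touching neither manifold nor mat (((distance between ball_1_center and pocket_a below 0.009 m and distance between ball_2_center and pocket_b below 0.009 m) or (distance between ball_1_center and pocket_b below 0.009 m and distance between ball_2_center and pocket_a below 0.009 m)) and distance between ball_3_center and pocket_c below 0.009 m and distance between ball_4_center and pocket_d below 0.009 m and height (world z) of tray_base between 0.1 and 0.235 m and horizontal distance between tray_base and manifold_top below 0.05 m and angle between tray_base's own z axis and vertical below 0.12 rad and contact force between the fingers and tray above 1 N and linear speed of tray below 0.03 m/s and angular speed of tray below 0.2 rad/s and contact force between tray and manifold below 0.1 N and contact force between tray and mat below 0.1 N); the arm keeps its last pose, push and grip.
It fails at once if a ball falls onto the table or mat (height (world z) of any of ball_1_center, ball_2_center, ball_3_center, ball_4_center below 0.0225 m).
It fails at once if the tray is tipped more than about 20 degrees (angle between tray_base's own z axis and vertical above 0.35 rad).
It fails at once if manifold, clamps or spanner moved by more than 30 mm, or a valve seat by more than 40 mm (distance of any of manifold, clamp_a, clamp_b, spanner from where it was at the start of the episode above 0.03 m or distance of any of seat_1_top, seat_2_top from where it was at the start of the episode above 0.04 m).
It also fails if it takes over 72 s, if anything falls off the work surface, if the arm or the gripper's body presses on something with over 40 N, if the wrist force passes 120 N, or if a joint passes its speed limit or range.

## Working session

There is one attempt and no reset: what is moved stays moved. The work goes in short steps, Python scripts to look and compute and a tool call to move; the robot and the scene stay as the last step left them, time stands still between calls to the robot, and variables do not carry over. Pictures are saved under pics/ and viewed, at most 10 in all, crops included, and the job is handed in when it is done.

Besides the shell and the picture viewer there is one more tool, called after ">>>" by a JSON object that holds its "api" and its "payload". jog_arm: Moves the arm, as the interface text tells. Its arguments: {"type":"object","properties":{"turn":{"type":"array","items":{"type":"array","items":{"type":"number"}}},"delta_pos":{"type":"array","items":{"type":"array","items":{"type":"number"}}},"jaw":{"type":"array","items":{"type":"number"}},"squeeze":{"type":"number"}},"required":["turn","delta_pos","jaw"]}

```bash
mkdir -p pics; python3 - <<'E'
from plant import *
import cv2,numpy as np
s=observe();print(s)
for n in("side","top"):
    c=read_camera(n);cv2.imwrite(f"pics/{n}0.png",c["img"][:,:,::-1]);print(n,c["intrinsics"],c["R"],c["t"],-c["R"].T@c["t"])
E
```

```text
{'time_s': 0.0, 'joint_positions': array([-1.40227026e+00,  2.17741175e-01,  1.61493569e+00,  2.57527524e-05,
        1.31133983e+00, -1.12219543e-01]), 'qd': array([ 0.00056819, -0.00019828, -0.0011665 , -0.00022015,  0.00146881,
       -0.00095623]), 'joint_efforts': array([ 5.70272114e-04, -3.96841085e+01, -3.03856051e+01, -1.20191007e-04,
        9.45313048e-03, -1.30440117e-06]), 'tool_pos': array([ 0.17305036, -0.59972391,  0.23797552]), 'tcp_rot': array([ 9.90163642e-01,  1.39908874e-01, -2.16813649e-05, -1.21189026e-03]), 'contact_force': array([ 0.32053124,  0.30060083, -0.07580737]), 'wrist_torque': array([-0.01709033, -0.0319278 ,  0.03819244]), 'finger_force': 0.0, 'opening': 0.0854136890715543}
side [[390.4855929    0.         257.89460056]
 [  0.         390.4855929  189.91387838]
 [  0.           0.           1.        ]] [[ 9.94487044e-01 -1.04855003e-01 -9.73103306e-04]
 [-5.17895743e-02 -4.83081644e-01 -8.74042313e-01]
 [ 9.11776212e-02  8.69274153e-01 -4.85848832e-01]] [-0.47903802  0.15378517  1.04365194] [ 0.38920387 -0.8831584   0.64100567]
top [[495.5777415    0.         262.47666847]
 [  0.         495.5777415  191.48844531]
 [  0.           0.           1.        ]] [[-0.01401816 -0.99989126  0.00457894]
 [-0.98133728  0.01287941 -0.19186261]
 [ 0.19178277 -0.00718304 -0.98141111]] [0.0458486  0.51665492 1.71549914] [0.17865227 0.05151191 1.78252674]
```

```bash
python3 - <<'E'
import cv2,numpy as np
a=[cv2.imread(f"pics/{n}0.png") for n in("side","top")]
cv2.imwrite("pics/s1.png",cv2.resize(a[0],(796,597)));cv2.imwrite("pics/t1.png",cv2.resize(a[1],(796,597)))
E
```

```text
(no output)
```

View pics/s1.png

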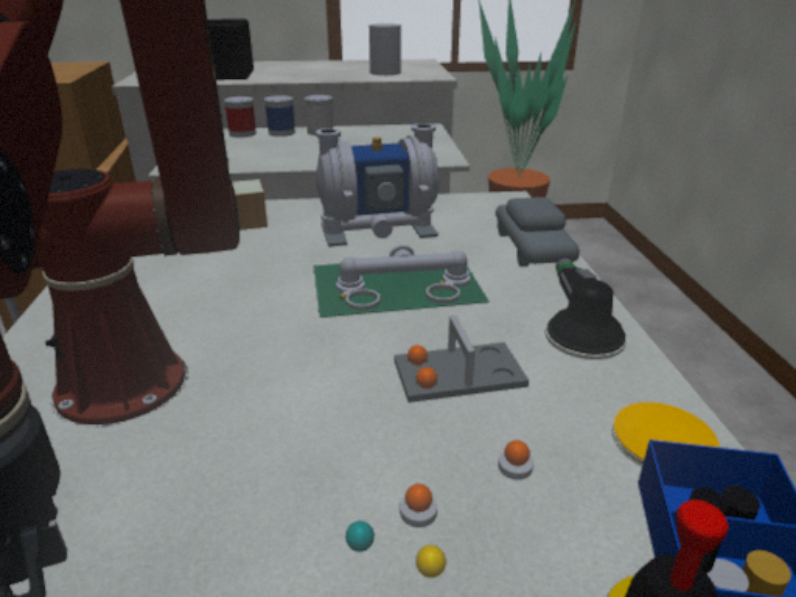

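View pics/t1.png

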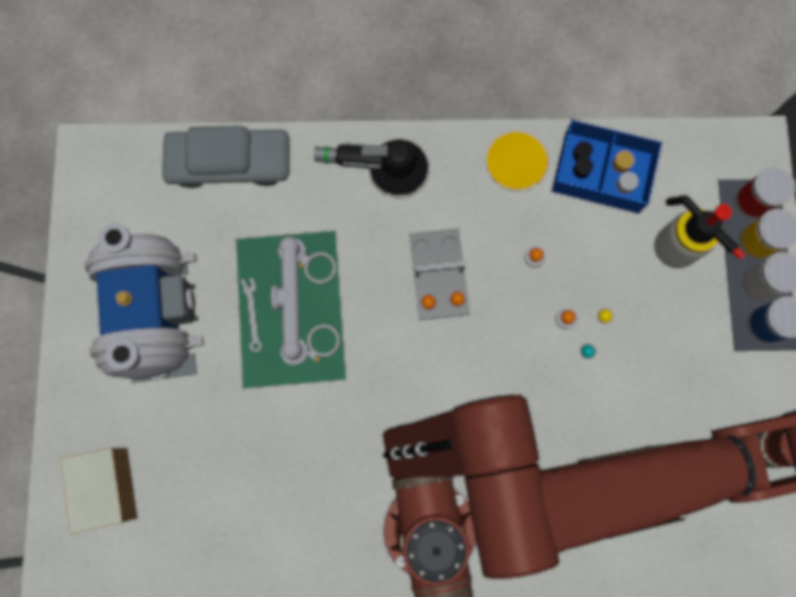

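Side view at 796 px scale: the candidates are orange on seats (419,497) and (517,452), orange already in the tray (417,354) and (427,377), turquoise (360,535), and yellow (431,560). By the description, the targets are the two orange balls on rings. In the top view these are (568,317) and (536,254), with the empty pockets at (421,246) and (452,243). The manifold bar is at (290,300).

```bash
cat > h.py <<'E'
import cv2,numpy as np
from plant import *
def cam(n): return read_camera(n)
def ray(c,uv):
    d=np.linalg.inv(c["intrinsics"])@[uv[0],uv[1],1]; d=c["R"].T@d
    return -c["R"].T@c["t"], d/np.linalg.norm(d)
def plane(c,uv,z):
    o,d=ray(c,uv); return o+d*(z-o[2])/d[2]
def tri(c1,u1,c2,u2):
    o1,d1=ray(c1,u1);o2,d2=ray(c2,u2)
    s=np.linalg.lstsq(np.c_[d1,-d2],o2-o1,rcond=None)[0]
    p,q=o1+s[0]*d1,o2+s[1]*d2
    return (p+q)/2,np.linalg.norm(p-q)
def proj(c,X):
    p=c["intrinsics"]@(c["R"]@np.asarray(X)+c["t"]); return p[:2]/p[2]
def hsv(c): return cv2.cvtColor(c["img"],cv2.COLOR_RGB2HSV)
def blobs(m,amin,amax):
    n,l,st,ce=cv2.connectedComponentsWithStats(m.astype(np.uint8))
    return [(ce[i],st[i]) for i in range(1,n) if amin<=st[i,4]<=amax]
def orange(c):
    h=hsv(c); return blobs((h[...,0]>=4)&(h[...,0]<=15)&(h[...,1]>150)&(h[...,2]>110),20,400)
E
python3 - <<'E'
from h import *
s,t=cam("side"),cam("top")
so,to=orange(s),orange(t)
print([(b[0].round(1),b[1][4]) for b in so]);print([(b[0].round(1),b[1][4]) for b in to])
for b in to:
    for a in so:
        X,e=tri(s,a[0],t,b[0])
        if e<.012: print(X.round(4),e.round(4),plane(t,b[0],.028).round(4),plane(s,a[0],.028).round(4))
# mat
h=hsv(t); g=((h[...,0]>60)&(h[...,0]<95)&(h[...,1]>90)).astype(np.uint8)
bb=max(blobs(g,500,1e6),key=lambda b:b[1][4]); print("mat bbox",bb[1])
x,y,w,hh=bb[1][:4]
cs,_=cv2.findContours(g,cv2.RETR_EXTERNAL,cv2.CHAIN_APPROX_NONE);r=cv2.minAreaRect(max(cs,key=cv2.contourArea));print(r,[plane(t,p,.003).round(3) for p in cv2.boxPoints(r)],plane(t,r[0],.003).round(3))
# grey levels near tray
v=h[...,2]; print(v[150:205:5,258:306:4]);
cv2.imwrite("pics/c1.png",np.vstack([cv2.resize(t["img"][135:215,255:355],(800,640))[:300:1,:,::-1]*0+0 if 0 else cv2.resize(t["img"][140:215,150:350],(800,300),interpolation=2)[:,:,::-1],cv2.resize(s["img"][195:270,195:395],(800,300),interpolation=2)[:,:,::-1]]))
E
```

```text
[(array([334.5, 114.3]), np.int32(246)), (array([268. , 226.3]), np.int32(72)), (array([273.9, 240.9]), np.int32(87)), (array([332.4, 289.3]), np.int32(132)), (array([268.9, 318.1]), np.int32(161))]
[(array([344.5, 163.3]), np.int32(38)), (array([293.6, 191.8]), np.int32(35)), (array([275.2, 193.7]), np.int32(39)), (array([365. , 203.6]), np.int32(36))]
[ 0.6197 -0.261   0.0342] 0.0024 [ 0.6225 -0.2622  0.028 ] [ 0.6208 -0.2548  0.028 ]
[ 0.5044 -0.0699  0.0802] 0.0088 [ 0.519  -0.0737  0.028 ] [0.5102 0.0044 0.028 ]
[ 0.5166 -0.0732  0.0352] 0.0019 [ 0.519  -0.0737  0.028 ] [ 0.5172 -0.0637  0.028 ]
[ 0.5099 -0.0067  0.0359] 0.0024 [ 0.5126 -0.007   0.028 ] [0.5102 0.0044 0.028 ]
[ 0.5233 -0.0084 -0.0138] 0.0052 [ 0.5126 -0.007   0.028 ] [ 0.5172 -0.0637  0.028 ]
[ 0.4703 -0.3277  0.0348] 0.0019 [ 0.4724 -0.3292  0.028 ] [ 0.4702 -0.3217  0.028 ]
mat bbox [ 153  152   68   97 2494]
((185.3251190185547, 198.81399536132812), (94.33861541748047, 64.31452941894531), 85.42607879638672) [array([0.672, 0.456, 0.003]), array([0.689, 0.218, 0.003]), array([0.339, 0.189, 0.003]), array([0.324, 0.418, 0.003])] [0.503 0.32  0.003]
[[167 161 138 131 130 130 129 127 127 131 172 171]
 [169 161 124 122 118 129 129 125 129 123 171 171]
 [169 167 127 131 128 130 130 130 128 129 170 170]
 [169 168 132 130 131 131 130 131 131 130 162 170]
 [168 168 138 137 136 151 148 154 156 147 147 170]
 [169 169 129 102 123 124 129 131 131 126 132 169]
 [166 166 145 133 133 133 133 133 133 133 137 171]
 [167 165 155 135 134 134 134 133 134 132 134 168]
 [167 169 161 132 157 143 135 134 144 187 149 167]
 [168 167 166 129 180 165 135 135 123 154 128 161]
 [167 167 168 137 130 135 136 136 136 136 135 154]]
```

View pics/c1.png

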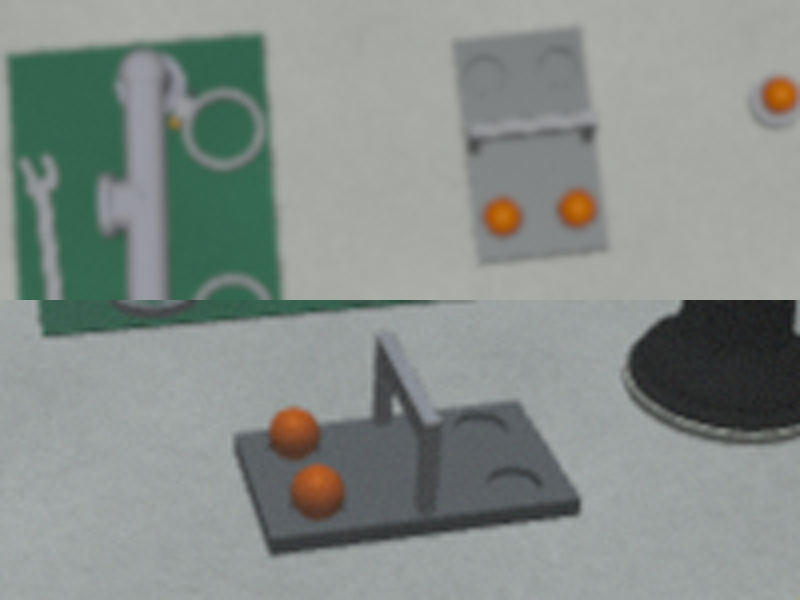

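Top crop: the empty pockets are at crop (485,75) and (557,68), with the bar across (470–595,127). Side crop: both empty pockets show as arcs, and the two balls are seated on the left. The ball heights come out about 7 mm high, probably because of mask shading, so I'll refine the masks and get the tray, manifold and seats.

```bash
cat >> h.py <<'E'
def ballc(c,uv,r=14):
    """circle of reddish hue around a rough centre, incl. shaded part"""
    h=hsv(c);L=cv2.cvtColor(c["img"],cv2.COLOR_RGB2LAB)[...,2].astype(float)
    x,y=map(int,np.round(uv));m=np.zeros(L.shape,np.uint8)
    w=L[y-r:y+r+1,x-r:x+r+1];m[y-r:y+r+1,x-r:x+r+1]=w>(np.median(w[[0,-1]])+w.max())/2*0.5+0.5*np.median(w[[0,-1]])
    m[(h[...,1]<75)]=0
    b=max(blobs(m,5,9999),key=lambda b:b[1][4]);return b[0],b[1]
def ballfix(s,us,t,ut):
    a,sa=ballc(s,us);b,sb=ballc(t,ut); X,e=tri(s,a,t,b)
    return X,e,sa[2:],sb[2:]
E
python3 - <<'E'
from h import *
s,t=cam("side"),cam("top")
for n,us,ut in(("1",(268.9,318.1),(365,203.6)),("2",(332.4,289.3),(344.5,163.3)),("3",(268,226.3),(275.2,193.7)),("4",(273.9,240.9),(293.6,191.8))):
    X,e,a,b=ballfix(s,us,t,ut);print(n,X.round(4),e.round(4),a,b,proj(s,X).round(1),proj(t,X).round(1))
    print("  sizes px expected",s["intrinsics"][0,0]*.036/(s["R"]@X+s["t"])[2],t["intrinsics"][0,0]*.036/(t["R"]@X+t["t"])[2])
# tray plate
h=hsv(t);m=np.zeros(h.shape[:2],np.uint8);L=cv2.GaussianBlur(h[...,2],(3,3),0)
m[140:212,256:308]=(L[140:212,256:308]<150)|(h[140:212,256:308,1]>90)
m=cv2.morphologyEx(m,cv2.MORPH_CLOSE,np.ones((5,5)))
cs,_=cv2.findContours(m,0,cv2.CHAIN_APPROX_NONE);r=cv2.minAreaRect(max(cs,key=cv2.contourArea))
P=np.array([plane(t,p,.016) for p in cv2.boxPoints(r)]);print("tray top",r,P.round(4).tolist(),"sides",np.linalg.norm(np.diff(P,axis=0),axis=1),plane(t,r[0],.016))
h=hsv(s);m=np.zeros(h.shape[:2],np.uint8);L=cv2.GaussianBlur(h[...,2],(3,3),0)
print("side v",h[215:258:4,250:345:6,2])
# manifold from top: non green inside mat
h=hsv(t);print("mf");
for row in(165,175,185,195,205,215,225,235):
    r_=h[row,160:225];print(row,"".join('G' if (p[1]>90 and 60<p[0]<95) else '.' for p in r_))
E
```

```text
1 [ 0.4707 -0.3283  0.0317] 0.0027 [ 17  18 233] [ 9  8 60] [269.6 319.3] [365.  203.9]
  sizes px expected 17.89052330569797 10.039840810853397
2 [ 0.6199 -0.2621  0.0318] 0.0031 [ 16  16 197] [ 9  9 58] [333.  290.4] [344.7 163.7]
  sizes px expected 16.405148148115796 9.88388558057964
3 [ 0.5104 -0.0066  0.0317] 0.0026 [ 13  13 119] [ 9  9 65] [268.6 227.5] [275.1 194.2]
  sizes px expected 13.149641377914714 10.010000777826807
4 [ 0.5172 -0.0744  0.033 ] 0.0027 [ 13  13 135] [ 9 10 64] [274.5 241.8] [293.9 192. ]
  sizes px expected 13.917439805322838 10.007004839173838
tray top ((282.4024658203125, 176.1219482421875), (56.87224197387695, 34.12334442138672), 83.6598129272461) [[0.6809, 0.037, 0.016], [0.6938, -0.0887, 0.016], [0.4814, -0.1056, 0.016], [0.4692, 0.0173, 0.016]] sides [0.12632126 0.21308103 0.1235203 ] [ 0.58012409 -0.03504177  0.016     ]
side v [[160 161 160 158 159 154 155  72 147 159 158 160 160 158 159 162]
 [164 159 155 157 161 159 159  84 137 159 160 160 152 160 163 162]
 [164 162 158 182 159 159 156  84  71 120  91  79 101 163 162 161]
 [165 149 116 159 106 
[... 377 characters left out ...]
0]
 [159 158  98 100  99 102  88  69  58  60  60  85 135 168 162 160]
 [159 159  62  58  61  58  89 132 160 158 163 167 163 160 164 164]]
mf
165 GGGGGGGGGGGGGGGGGGG...........................G........G.........
175 GGGGGGGGGGGGGGGGGGGG............GGG....GGGGGGGGGGGGG.............
185 .....GGGGGGGGG..................GGGGGGGGGGGGGGGGGGGGGGGGG........
195 ....GGGGGGGGGG...................GGGGGGGGGGGGGGGGGGGGGGGGG.......
205 .....GGGGGGGGGGGGGGGG............GGGGGGGGGGGGGGGGGGGGGGGGGG......
215 G......GGGGGGGGGGGGGG............GGGG.....GGGGGGGGGGGGG..........
225 G.......GGGGGGGGGGGG.........................GGGGGG......GGG.....
235 GGGGGGGGGGGGGGGGGGGGGGGGGGG....GGGGGGGGGGGGGGGGGGGGGGGGGGGGGG....
```

>>> {"api": "jog_arm", "payload": {"turn": [[0,0,-0.1475],[0,0,-0.1475],[0,0,-0.1475],[0,0,-0.1475],[0,0,-0.1475],[0,0,-0.1475],[0,0,-0.1475],[0,0,-0.1475]], "delta_pos": [[0,0,0],[0,0,0],[0,0,0],[0,0,0],[0,0,0],[0,0,0],[0,0,0],[0,0,0]], "jaw": [60,60,60,60,60,60,60,60], "squeeze": 25}}

```text
time_s: 1.1
tool_pos: [0.1732, -0.6004, 0.2392]
tcp_rot: [0.743, 0.669, 0.0, -0.0]
contact_force: [0.2, 0.4, 0.2]
opening: 0.06
finger_force: 0.0
```

>>> {"api": "jog_arm", "payload": {"turn": [[0,0,-0.1],[0,0,-0.1],[0,0,0],[0,0,0],[0,0,0],[0,0,0],[0,0,0],[0,0,0]], "delta_pos": [[0,0,0],[0,0,0],[17,23,0],[17,23,0],[17,23,0],[17,23,0],[17,23,0],[17,23,0]], "jaw": [60,60,60,60,60,60,60,60]}}

```text
time_s: 1.9
tool_pos: [0.3022, -0.4857, 0.2393]
tcp_rot: [0.675, 0.738, 0.0, 0.0]
contact_force: [0.6, 0.2, 0.0]
opening: 0.0599
finger_force: 0.0
```

>>> {"api": "jog_arm", "payload": {"turn": [[0,0,0],[0,0,0],[0,0,0],[0,0,0],[0,0,0],[0,0,0],[0,0,0],[0,0,0]], "delta_pos": [[20,26,14],[20,26,14],[20,26,14],[20,26,14],[20,26,14],[20,26,14],[18,22,14],[6,6,6]], "jaw": [60,60,60,60,60,60,60,60]}}

```text
time_s: 2.7
tool_pos: [0.4726, -0.324, 0.1337]
tcp_rot: [0.674, 0.739, 0.0, -0.001]
contact_force: [-0.5, -0.7, -0.3]
opening: 0.06
finger_force: 0.0
```

```bash
cat >> h.py <<'E'
from scipy.spatial.transform import Rotation as Ro
def togo(X):
    s=observe();R=Ro.from_quat(s["tcp_rot"]).as_matrix()
    print("t",round(s["time_s"],2),"tcp",s["tool_pos"].round(4),"open",round(s["opening"]*1e3,1),"ff",round(s["finger_force"],1),"F",s["contact_force"].round(1))
    print("R",R.round(3).tolist(),"togo tool mm",(R.T@(np.asarray(X)-s["tool_pos"])*1e3).round(1))
E
python3 - <<'E'
from h import *
togo((.471,-.3285,.1))
s,t=cam("side"),cam("top")
print(plane(t,(187.5,193),.075))
cv2.imwrite("pics/g1.png",np.hstack([cv2.resize(s["img"][210:360,190:340],(400,400),interpolation=2)[...,::-1],cv2.resize(t["img"][160:240,320:400],(400,400),interpolation=2)[...,::-1]]))
E
```

```text
t 2.7 tcp [ 0.4726 -0.324   0.1337] open 60.0 ff 0.0 F [-0.5 -0.7 -0.3]
R [[-0.093, 0.996, -0.001], [0.996, 0.093, 0.002], [0.002, -0.001, -1.0]] togo tool mm [-4.5 -2.  33.7]
[0.51037945 0.30195524 0.075     ]
```

View pics/g1.png

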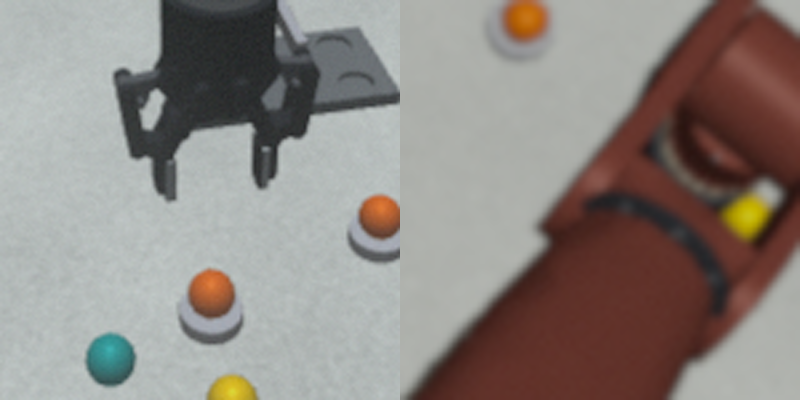

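Close crop: the orange ball sits on its steel ring at (212,293) between the open fingertips at (170,198) and (263,185). The target is right: the turquoise and yellow balls lie apart from it.

>>> {"api": "jog_arm", "payload": {"turn": [[0,0,0],[0,0,0],[0,0,0],[0,0,0],[0,0,0],[0,0,0],[0,0,0],[0,0,0]], "delta_pos": [[-2,-1,15],[-2.5,-1,15],[0,0,15],[0,0,15],[0,0,5],[0,0,0],[0,0,0],[0,0,0]], "jaw": [60,60,60,60,60,60,60,60]}}

```text
time_s: 3.6
tool_pos: [0.4709, -0.3318, 0.0712]
tcp_rot: [0.675, 0.738, 0.0, 0.001]
contact_force: [0.0, -0.3, 0.7]
opening: 0.0597
finger_force: 0.0
```

```bash
python3 - <<'E'
from h import *
togo((.471,-.3285,.023))
s=cam("side");p=observe()["tool_pos"]
R=Ro.from_quat(observe()["tcp_rot"]).as_matrix()
for dz in(.008,0):
  for dy in(-.03,.03): print(dz,dy,((proj(s,p+R@[0,dy,dz])-[225,250])*5).round(0))
print("ball",((ballc(s,(269,318))[0]-[225,250])*5).round(),((proj(s,(.4707,-.3283,.028))-[225,250])*5).round())
cv2.imwrite("pics/g2.png",cv2.resize(s["img"][250:350,225:325],(500,500),interpolation=2)[...,::-1])
E
```

```text
t 3.6 tcp [ 0.4709 -0.3318  0.0712] open 59.7 ff 0.0 F [ 0.  -0.3  0.7]
R [[-0.09, 0.996, 0.001], [0.996, 0.09, -0.001], [-0.001, 0.001, -1.0]] togo tool mm [ 3.3  0.3 48.2]
0.008 -0.03 [151. 307.]
0.008 0.03 [300. 285.]
0 -0.03 [151. 292.]
0 0.03 [300. 270.]
ball [220. 347.] [223. 353.]
```

View pics/g2.png

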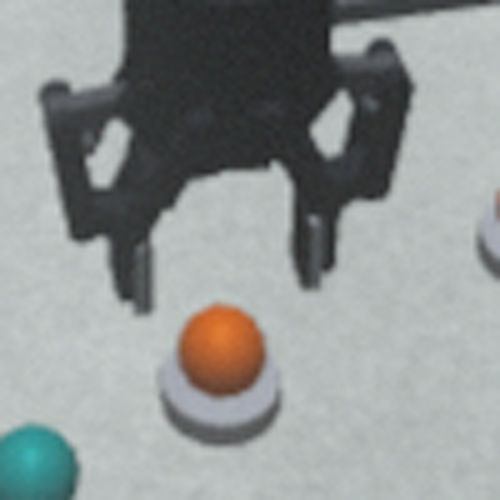

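Tips seen at (145,313) and (312,288) match their projected positions to about 1 px, and the ball at (220,347) is centred between them.

>>> {"api": "jog_arm", "payload": {"turn": [[0,0,0],[0,0,0],[0,0,0],[0,0,0],[0,0,0],[0,0,0],[0,0,0],[0,0,0]], "delta_pos": [[4,0,0],[0,0,10],[0,0,10],[0,0,10],[0,0,8],[0,0,0],[0,0,0],[0,0,0]], "jaw": [60,60,60,60,60,60,60,60]}}

```text
time_s: 4.45
tool_pos: [0.4702, -0.3276, 0.0326]
tcp_rot: [0.675, 0.738, -0.0, 0.0]
contact_force: [-0.6, 0.2, -0.7]
opening: 0.0598
finger_force: 0.0
```

```bash
python3 - <<'E'
from h import *
togo((.471,-.3275,.023))
s=cam("side");togo((.471,-.3275,.023))
a=(225,260);p=observe()["tool_pos"]
print(((proj(s,p+[0,0,-.008])-a)*5).round(0))
cv2.imwrite("pics/g3.png",cv2.resize(s["img"][260:360,225:325],(500,500),interpolation=2)[...,::-1])
E
```

```text
t 4.45 tcp [ 0.4702 -0.3276  0.0326] open 59.8 ff 0.0 F [-0.6  0.2 -0.7]
R [[-0.09, 0.996, 0.001], [0.996, 0.09, -0.001], [-0.001, 0.001, -1.0]] togo tool mm [0.  0.8 9.6]
t 4.5 tcp [ 0.4703 -0.3277  0.0328] open 60.1 ff 0.0 F [-0.4 -0.8 -0.2]
R [[-0.09, 0.996, 0.001], [0.996, 0.09, -0.001], [-0.001, 0.001, -1.0]] togo tool mm [0.1 0.7 9.8]
[221. 307.]
```

View pics/g3.png

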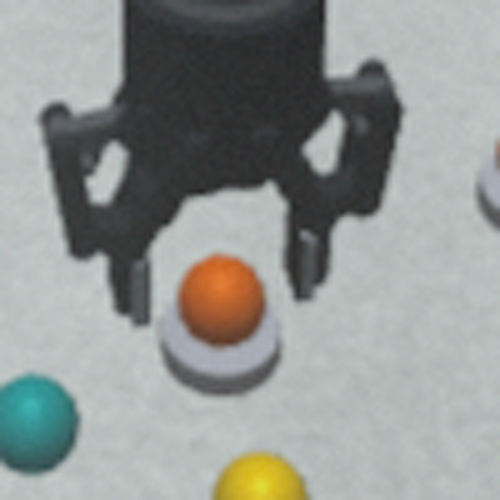

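Tips at (143,322) and (303,298), with the ball centred between them at (222,298). I'll descend and close.

>>> {"api": "jog_arm", "payload": {"turn": [[0,0,0],[0,0,0],[0,0,0],[0,0,0],[0,0,0],[0,0,0],[0,0,0],[0,0,0]], "delta_pos": [[0,0.7,5],[0,0,4],[0,0,0],[0,0,0],[0,0,0],[0,0,0],[0,0,0],[0,0,0]], "jaw": [60,60,54,48,42,36,30,30]}}

```text
time_s: 5.3
tool_pos: [0.4711, -0.3274, 0.0238]
tcp_rot: [0.675, 0.738, 0.0, 0.001]
contact_force: [0.9, 0.6, 1.8]
opening: 0.0346
finger_force: 24.8
```

>>> {"api": "jog_arm", "payload": {"turn": [[0,0,0],[0,0,0],[0,0,0],[0,0,0],[0,0,0],[0,0,0],[0,0,0],[0,0,0]], "delta_pos": [[0,0,0],[0,0,0],[0,0,-5],[0,0,-10],[0,0,-15],[0,0,-15],[0,0,-15],[0,0,0]], "jaw": [30,30,30,30,30,30,30,30]}}

```text
time_s: 6.1
tool_pos: [0.4726, -0.3291, 0.0872]
tcp_rot: [0.675, 0.738, 0.0, 0.003]
contact_force: [0.4, -1.1, -0.1]
opening: 0.0342
finger_force: 24.9
```

```bash
python3 - <<'E'
from h import *
togo((.6456,.005,.110))
s=cam("side");print([(b[0].round(1),b[1][2:]) for b in orange(s)])
p=observe()["tool_pos"]
for dz in(-.01,-.005,0,.005):print(proj(s,p+[0,0,dz]))
E
```

```text
t 6.1 tcp [ 0.4726 -0.3291  0.0872] open 34.2 ff 24.9 F [ 0.4 -1.1 -0.1]
R [[-0.09, 0.996, 0.005], [0.996, 0.09, -0.005], [-0.005, 0.005, -1.0]] togo tool mm [317.1 202.4 -23.4]
[(array([333.4, 114.4]), array([ 38,  12, 286], dtype=int32)), (array([332.3, 289.6]), array([ 15,  12, 140], dtype=int32)), (array([270.2, 295.5]), array([ 16,  15, 186], dtype=int32))]
[270.43675128 303.19638569]
[270.47424051 301.31810295]
[270.51196952 299.42780657]
[270.54994061 297.52538092]
```

>>> {"api": "jog_arm", "payload": {"turn": [[0,0,0],[0,0,0],[0,0,0],[0,0,0],[0,0,0],[0,0,0],[0,0,0],[0,0,0]], "delta_pos": [[4,6,-12],[10,14,-15],[16,20,-13],[20,20,0],[22,20,0],[22,20,0],[22,20,0],[22,20,0]], "jaw": [30,30,30,30,30,30,30,30]}}

```text
time_s: 6.95
tool_pos: [0.598, -0.1754, 0.1231]
tcp_rot: [0.675, 0.738, -0.0, -0.001]
contact_force: [0.0, -0.4, 0.2]
opening: 0.0344
finger_force: 25.0
```

>>> {"api": "jog_arm", "payload": {"turn": [[0,0,0],[0,0,0],[0,0,0],[0,0,0],[0,0,0],[0,0,0],[0,0,0],[0,0,0]], "delta_pos": [[24,20,0],[24,20,0],[24,12,0],[24,7,0],[24,3,0],[22,0,0],[16,0,0],[10,0,0]], "jaw": [30,30,30,30,30,30,30,30]}}

```text
time_s: 7.75
tool_pos: [0.6438, -0.0026, 0.123]
tcp_rot: [0.674, 0.739, -0.0, -0.0]
contact_force: [-0.0, 1.1, -0.2]
opening: 0.0339
finger_force: 25.0
```

>>> {"api": "jog_arm", "payload": {"turn": [[0,0,0],[0,0,0],[0,0,0],[0,0,0],[0,0,0],[0,0,0],[0,0,0],[0,0,0]], "delta_pos": [[5,0,0],[3,0,0],[0,0,0],[0,0,0],[0,0,0],[0,0,0],[0,0,0],[0,0,0]], "jaw": [30,30,30,30,30,30,30,30]}}

```text
time_s: 8.55
tool_pos: [0.6435, 0.0035, 0.1233]
tcp_rot: [0.675, 0.738, -0.0, 0.0]
contact_force: [-0.3, -0.3, -0.9]
opening: 0.034
finger_force: 25.0
```

```bash
python3 - <<'E'
from h import *
togo((.6456,.005,.024))
s,t=cam("side"),cam("top")
for c in(s,t): print([(b[0].round(1),b[1][2:]) for b in orange(c)])
p=observe()["tool_pos"];print(proj(s,p+[0,0,.004]),proj(s,(.6456,.005,.028)),proj(s,(.6518,-.0628,.028)))
a=(250,180)
print("pa rim", ((proj(s,(.6456,.005,.016))-a)*5).round(),((proj(s,(.6518,-.0628,.016))-a)*5).round())
cv2.imwrite("pics/g4.png",cv2.resize(s["img"][180:280,250:360],(550,500),interpolation=2)[...,::-1])
E
```

```text
t 8.55 tcp [0.6435 0.0035 0.1233] open 34.0 ff 25.0 F [-0.3 -0.3 -0.9]
R [[-0.09, 0.996, 0.0], [0.996, 0.09, -0.0], [-0.0, -0.0, -1.0]] togo tool mm [ 1.3  2.2 99.3]
[(array([344.3, 114.8]), array([ 15,  10, 113], dtype=int32)), (array([317.7, 190.6]), array([11,  8, 70], dtype=int32)), (array([268. , 226.4]), array([11,  9, 73], dtype=int32)), (array([274. , 240.9]), array([13, 10, 88], dtype=int32)), (array([332.3, 289.3]), array([ 15,  12, 133], dtype=int32))]
[(array([344.4, 163.4]), array([ 8,  8, 31], dtype=int32)), (array([293.5, 191.8]), array([ 8,  8, 34], dtype=int32))]
[317.92076191 192.69976918] [315.91827079 223.29596594] [324.19996436 237.41608114]
pa rim [328. 234.] [369. 305.]
```

View pics/g4.png

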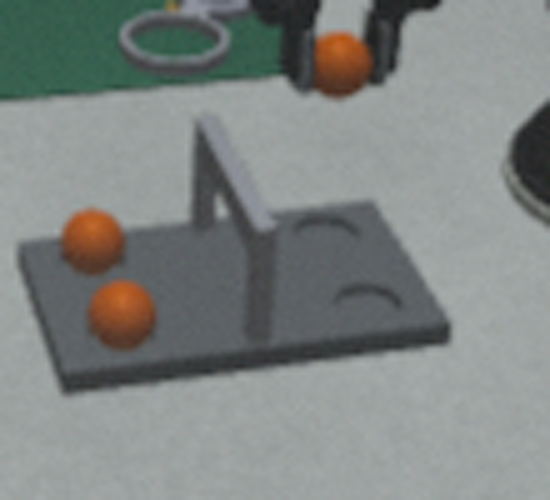

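Pocket arcs are centred at (327,233) and (368,304), matching my predicted (328,234) and (369,305). The held ball at (342,64) is above pocket a. Descending.

>>> {"api": "jog_arm", "payload": {"turn": [[0,0,0],[0,0,0],[0,0,0],[0,0,0],[0,0,0],[0,0,0],[0,0,0],[0,0,0]], "delta_pos": [[1.3,2.2,6],[0,0,15],[0,0,18],[0,0,18],[0,0,15],[0,0,10],[0,0,6],[0,0,0]], "jaw": [30,30,30,30,30,30,30,30]}}

```text
time_s: 9.45
tool_pos: [0.6448, 0.0052, 0.0339]
tcp_rot: [0.675, 0.738, -0.001, -0.001]
contact_force: [-0.1, 0.5, 0.1]
opening: 0.0346
finger_force: 25.0
```

>>> {"api": "jog_arm", "payload": {"turn": [[0,0,0],[0,0,0],[0,0,0],[0,0,0],[0,0,0],[0,0,0],[0,0,0],[0,0,0]], "delta_pos": [[0,0,0],[0,0,3],[0,0,3],[0,0,2],[0,0,1],[0,0,0],[0,0,0],[0,0,0]], "jaw": [30,30,30,30,30,30,30,30]}}

```text
time_s: 10.25
tool_pos: [0.6457, 0.0052, 0.0264]
tcp_rot: [0.675, 0.738, 0.0, 0.0]
contact_force: [0.4, 0.2, 0.3]
opening: 0.0344
finger_force: 25.0
```

```bash
python3 - <<'E'
from h import *
togo((.6456,.005,.0255))
s=cam("side")
print([(b[0].round(1),b[1][2:]) for b in orange(s)],proj(s,(.6456,.005,.028)))
togo((.6456,.005,.0255))
E
```

```text
t 10.25 tcp [0.6457 0.0052 0.0264] open 34.4 ff 25.0 F [0.4 0.2 0.3]
R [[-0.09, 0.996, 0.0], [0.996, 0.09, 0.0], [-0.0, 0.0, -1.0]] togo tool mm [-0.2 -0.1  0.9]
[(array([344.7, 114.2]), array([ 16,  10, 104], dtype=int32)), (array([315.7, 220.6]), array([10,  8, 66], dtype=int32)), (array([268.1, 226.4]), array([11,  9, 74], dtype=int32)), (array([274. , 240.9]), array([12, 10, 89], dtype=int32)), (array([332.4, 289.3]), array([ 15,  12, 132], dtype=int32))] [315.91827079 223.29596594]
t 10.3 tcp [0.6457 0.0052 0.0264] open 34.5 ff 25.0 F [ 0.2 -0.1 -0.4]
R [[-0.09, 0.996, 0.0], [0.996, 0.09, 0.0], [-0.0, 0.0, -1.0]] togo tool mm [-0.2 -0.1  0.9]
```

Lower a little further, release slowly, and rise.

>>> {"api": "jog_arm", "payload": {"turn": [[0,0,0],[0,0,0],[0,0,0],[0,0,0],[0,0,0],[0,0,0],[0,0,0],[0,0,0]], "delta_pos": [[0,0,1],[0,0,0.5],[0,0,0],[0,0,0],[0,0,0],[0,0,0],[0,0,0],[0,0,0]], "jaw": [30,30,34,36,39,43,48,52]}}

```text
time_s: 11.1
tool_pos: [0.6462, 0.0052, 0.0251]
tcp_rot: [0.675, 0.738, 0.0, 0.001]
contact_force: [1.4, -1.0, -0.0]
opening: 0.0524
finger_force: 0.0
```

>>> {"api": "jog_arm", "payload": {"turn": [[0,0,0],[0,0,0],[0,0,0],[0,0,0],[0,0,0],[0,0,0],[0,0,0],[0,0,0]], "delta_pos": [[0,0,0],[0,0,-5],[0,0,-12],[0,0,-18],[0,0,-20],[0,0,-20],[0,0,-20],[0,0,-5]], "jaw": [54,54,54,54,54,54,54,54]}}

```text
time_s: 11.9
tool_pos: [0.6482, 0.0049, 0.1299]
tcp_rot: [0.675, 0.738, 0.002, 0.003]
contact_force: [0.2, -0.8, -0.6]
opening: 0.0539
finger_force: 0.0
```

```bash
python3 - <<'E'
from h import *
togo((.620,-.2615,.12))
s=cam("side");t=cam("top")
X,e,a,b=ballfix(s,(332.4,289.3),t,(344.5,163.3));print(X,e)
print(ballc(s,(315.7,222)),proj(s,(.6456,.005,.028)))
a=(250,180)
cv2.imwrite("pics/g5.png",cv2.resize(s["img"][180:280,250:360],(550,500),interpolation=2)[...,::-1])
E
```

```text
t 11.9 tcp [0.6482 0.0049 0.1299] open 53.9 ff 0.0 F [ 0.2 -0.8 -0.6]
R [[-0.09, 0.996, 0.007], [0.996, 0.09, -0.001], [-0.001, 0.007, -1.0]] togo tool mm [-262.8  -52.1    9.9]
[ 0.62002645 -0.26186581  0.03173639] 0.0031697798067984585
(array([314.61538462, 222.54700855]), array([309, 217,  12,  12, 117], dtype=int32)) [315.91827079 223.29596594]
```

View pics/g5.png

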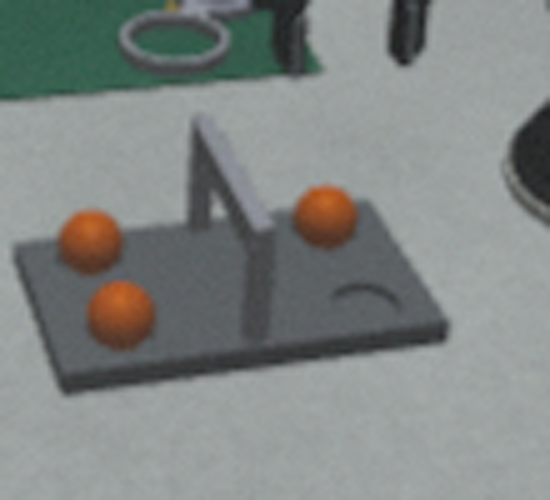

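Ball 1 sits in pocket a at (326,216). The tray has shifted about 1.5 mm in −x, so pocket b is now at (365,304). Next is ball 2.

>>> {"api": "jog_arm", "payload": {"turn": [[0,0,0],[0,0,0],[0,0,0],[0,0,0],[0,0,0],[0,0,0],[0,0,0],[0,0,0]], "delta_pos": [[-10,-2,0],[-25,-6,0],[-35,-8,0],[-40,-8,0],[-40,-8,0],[-40,-8,0],[-38,-8,0],[-20,-3,0]], "jaw": [60,60,60,60,60,60,60,60]}}

```text
time_s: 12.8
tool_pos: [0.6151, -0.2497, 0.1231]
tcp_rot: [0.676, 0.737, -0.001, -0.001]
contact_force: [0.3, 1.1, -0.1]
opening: 0.0603
finger_force: 0.0
```

>>> {"api": "jog_arm", "payload": {"turn": [[0,0,0],[0,0,0],[0,0,0],[0,0,0],[0,0,0],[0,0,0],[0,0,0],[0,0,0]], "delta_pos": [[-12,-1,5],[-3,0,15],[0,0,15],[0,0,15],[0,0,10],[0,0,0],[0,0,0],[0,0,0]], "jaw": [60,60,60,60,60,60,60,60]}}

```text
time_s: 13.6
tool_pos: [0.6183, -0.2615, 0.0657]
tcp_rot: [0.674, 0.738, 0.0, 0.001]
contact_force: [0.5, -0.8, 0.3]
opening: 0.0598
finger_force: 0.0
```

```bash
python3 - <<'E'
from h import *
togo((.620,-.2612,.024))
s=cam("side")
print([(b[0].round(1),b[1][2:]) for b in orange(s)])
E
```

```text
t 13.6 tcp [ 0.6183 -0.2615  0.0657] open 59.8 ff 0.0 F [ 0.5 -0.8  0.3]
R [[-0.09, 0.996, 0.002], [0.996, 0.09, -0.001], [-0.001, 0.001, -1.0]] togo tool mm [ 0.2  1.7 41.7]
[(array([314.6, 221.7]), array([12,  8, 74], dtype=int32)), (array([267.8, 226.7]), array([11,  8, 76], dtype=int32)), (array([273.6, 241.2]), array([12, 10, 91], dtype=int32)), (array([332.4, 289.6]), array([ 15,  12, 142], dtype=int32))]
```

>>> {"api": "jog_arm", "payload": {"turn": [[0,0,0],[0,0,0],[0,0,0],[0,0,0],[0,0,0],[0,0,0],[0,0,0],[0,0,0]], "delta_pos": [[0,1.7,6],[0,0,10],[0,0,10],[0,0,10],[0,0,5],[0,0,0],[0,0,0],[0,0,0]], "jaw": [60,60,60,60,60,60,60,60]}}

```text
time_s: 14.45
tool_pos: [0.6196, -0.2615, 0.0244]
tcp_rot: [0.675, 0.738, 0.0, 0.001]
contact_force: [-0.1, -0.0, 0.3]
opening: 0.0597
finger_force: 0.0
```

>>> {"api": "jog_arm", "payload": {"turn": [[0,0,0],[0,0,0],[0,0,0],[0,0,0],[0,0,0],[0,0,0],[0,0,0],[0,0,0]], "delta_pos": [[0,0,0],[0,0,0],[0,0,0],[0,0,0],[0,0,0],[0,0,0],[0,0,0],[0,0,0]], "jaw": [56,50,44,38,34,30,30,30]}}

```text
time_s: 15.25
tool_pos: [0.6197, -0.2615, 0.0244]
tcp_rot: [0.675, 0.738, 0.0, 0.001]
contact_force: [1.4, 0.6, 2.7]
opening: 0.0343
finger_force: 24.7
```

>>> {"api": "jog_arm", "payload": {"turn": [[0,0,0],[0,0,0],[0,0,0],[0,0,0],[0,0,0],[0,0,0],[0,0,0],[0,0,0]], "delta_pos": [[0,0,-5],[0,0,-10],[0,0,-15],[0,0,-15],[0,0,-20],[0,0,-20],[0,0,-12],[0,0,0]], "jaw": [30,30,30,30,30,30,30,30]}}

```text
time_s: 16.05
tool_pos: [0.6211, -0.2624, 0.1248]
tcp_rot: [0.675, 0.738, 0.001, 0.003]
contact_force: [-0.3, 0.9, -0.4]
opening: 0.0342
finger_force: 24.9
```

```bash
python3 - <<'E'
from h import *
togo((.6505,-.0628,.12))
s=cam("side")
print([(b[0].round(1),b[1][2:]) for b in orange(s)],proj(s,observe()["tool_pos"]+[0,0,.004]))
E
```

```text
t 16.05 tcp [ 0.6211 -0.2624  0.1248] open 34.2 ff 24.9 F [-0.3  0.9 -0.4]
R [[-0.09, 0.996, 0.006], [0.996, 0.09, -0.003], [-0.004, 0.005, -1.0]] togo tool mm [196.1  47.2   4.3]
[(array([267.8, 226.7]), array([11,  9, 77], dtype=int32)), (array([273.6, 241.2]), array([12,  9, 92], dtype=int32)), (array([337.9, 253.5]), array([ 14,  14, 147], dtype=int32))] [337.31538904 256.0471508 ]
```

>>> {"api": "jog_arm", "payload": {"turn": [[0,0,0],[0,0,0],[0,0,0],[0,0,0],[0,0,0],[0,0,0],[0,0,0],[0,0,0]], "delta_pos": [[8,2,0],[20,5,0],[30,8,0],[34,8,0],[34,8,0],[34,8,0],[22,5,0],[10,2,0]], "jaw": [30,30,30,30,30,30,30,30]}}

```text
time_s: 16.9
tool_pos: [0.6467, -0.0616, 0.1193]
tcp_rot: [0.673, 0.739, -0.0, -0.002]
contact_force: [-0.2, -0.5, -1.6]
opening: 0.0341
finger_force: 25.0
```

>>> {"api": "jog_arm", "payload": {"turn": [[0,0,0],[0,0,0],[0,0,0],[0,0,0],[0,0,0],[0,0,0],[0,0,0],[0,0,0]], "delta_pos": [[4,1,5],[0,0,12],[0,0,12],[0,0,12],[0,0,5],[0,0,0],[0,0,0],[0,0,0]], "jaw": [30,30,30,30,30,30,30,30]}}

```text
time_s: 17.7
tool_pos: [0.649, -0.0622, 0.0756]
tcp_rot: [0.675, 0.738, 0.0, 0.001]
contact_force: [-0.2, 0.3, -0.1]
opening: 0.0342
finger_force: 25.0
```

```bash
python3 - <<'E'
from h import *
togo((.6505,-.0628,.025))
s=cam("side");a=(250,180);p=observe()["tool_pos"]
print(proj(s,p+[0,0,.004]),ballc(s,proj(s,p+[0,0,.004])))
# grey level profile of pocket b arc
print("pred b", proj(s,(.6505,-.0628,.016)))
g=cv2.cvtColor(s["img"],cv2.COLOR_RGB2GRAY);print(g[233:246,314:334])
E
```

```text
t 17.7 tcp [ 0.649  -0.0622  0.0756] open 34.2 ff 25.0 F [-0.2  0.3 -0.1]
R [[-0.09, 0.996, 0.001], [0.996, 0.09, -0.0], [-0.0, 0.001, -1.0]] togo tool mm [-0.7  1.4 50.6]
[324.72015195 221.03669323] (array([324.53543307, 220.7007874 ]), array([319, 214,  12,  14, 127], dtype=int32))
pred b [323.35527173 241.11643548]
[[ 99  99 100 101 100 102 100 102 100  98  98 100 101 100 102 100  97  98
  133 159]
 [100  99  97  97 100 100 100  96 100  97  99  97  96 100  98  99  99  98
  106 136]
 [ 97 100 100  98  97  99  99  99 100  97 101  97  99 100  98 101 100 100
   98 109]
 [ 98 100  99 102  99  94  88  84  87  84  87  93  96  96  96  99 101 100
  100  99]
 [ 96 101  99  89  79  70  66  67  63  65  67  72  82  91  98 102  99 101
   98 102]
 [ 99 100  90  72  67  74  80  82  88  85  82  70  65  75  81  94 100 101
   98  97]
 [100  99  81  81  88  93  98  96 100 100  99  89  87  71  68  88 101 100
  100  97]
 [101 100  93  96 100 100  98  99 101 100  99 100  98  91  75  81  93  98
   96  98]
 [101 100  98  97  99  98  97 101 100 101  98 101  97  99  93  81  91 100
  100 103]
 [102 101  98  98 100  99  99  98 104 100  98  97 100 100  98  95  97  98
   98 100]
 [101 100 100 101  99 101 100 100 102 103 100 101  99  98  99 100  96 101
   99 100]
 [100 102  98  97  99 102  99  96  98 100 100  99 100  99  97 100  97 101
  100  97]
 [100  99  98  97 100 101 102  98  97  97 101 100  95  92  86  89  85  80
   80  77]]
```

>>> {"api": "jog_arm", "payload": {"turn": [[0,0,0],[0,0,0],[0,0,0],[0,0,0],[0,0,0],[0,0,0],[0,0,0],[0,0,0]], "delta_pos": [[-0.5,0.7,5],[0,0,12],[0,0,12],[0,0,9],[0,0,6],[0,0,4],[0,0,2],[0,0,0]], "jaw": [30,30,30,30,30,30,30,30]}}

```text
time_s: 18.55
tool_pos: [0.6493, -0.0622, 0.025]
tcp_rot: [0.675, 0.738, 0.0, 0.0]
contact_force: [0.1, 0.4, -0.3]
opening: 0.0343
finger_force: 25.0
```

>>> {"api": "jog_arm", "payload": {"turn": [[0,0,0],[0,0,0],[0,0,0],[0,0,0],[0,0,0],[0,0,0],[0,0,0],[0,0,0]], "delta_pos": [[0,0,0],[0,0,0.5],[0,0,0],[0,0,0],[0,0,0],[0,0,0],[0,0,0],[0,0,0]], "jaw": [30,30,34,36,39,43,48,52]}}

```text
time_s: 19.35
tool_pos: [0.6497, -0.0623, 0.0247]
tcp_rot: [0.675, 0.738, 0.0, 0.001]
contact_force: [1.5, -0.6, 1.2]
opening: 0.0522
finger_force: 0.0
```

>>> {"api": "jog_arm", "payload": {"turn": [[0,0,0],[0,0,0],[0,0,0],[0,0,0],[0,0,0],[0,0,0],[0,0,0],[0,0,0]], "delta_pos": [[0,0,0],[0,0,-5],[0,0,-12],[0,0,-20],[0,0,-25],[0,0,-25],[0,0,-20],[0,0,-8]], "jaw": [54,54,54,54,54,54,54,54]}}

```text
time_s: 20.15
tool_pos: [0.6504, -0.0626, 0.143]
tcp_rot: [0.675, 0.738, 0.001, 0.002]
contact_force: [-0.3, 0.2, 0.4]
opening: 0.0543
finger_force: 0.0
```

```bash
python3 - <<'E'
from h import *
togo((.580,-.035,.135))
s=cam("side");t=cam("top");a=(250,180)
print([ballc(s,u)[0].round(1) for u in((268,227),(274,241),(314.6,222),(322,235))])
print("bar pred",[proj(s,(.58+.09*k,-.035-k,.089)).round(1) for k in(-.057,0,.057)])
cv2.imwrite("pics/g6.png",np.hstack([cv2.resize(s["img"][180:280,250:340],(450,500),interpolation=2),cv2.resize(t["img"][140:210,255:310],(340,500),interpolation=2)])[...,::-1])
E
```

```text
t 20.15 tcp [ 0.6504 -0.0626  0.143 ] open 54.3 ff 0.0 F [-0.3  0.2  0.4]
R [[-0.09, 0.996, 0.004], [0.996, 0.09, -0.001], [-0.001, 0.004, -1.0]] togo tool mm [ 33.9 -67.6   7.7]
[array([266.9, 227.4]), array([272.7, 242. ]), array([314.3, 222.9]), array([321.7, 236.7])]
bar pred [array([290.8, 202.9]), array([296.6, 213.9]), array([303. , 226.1])]
```

View pics/g6.png

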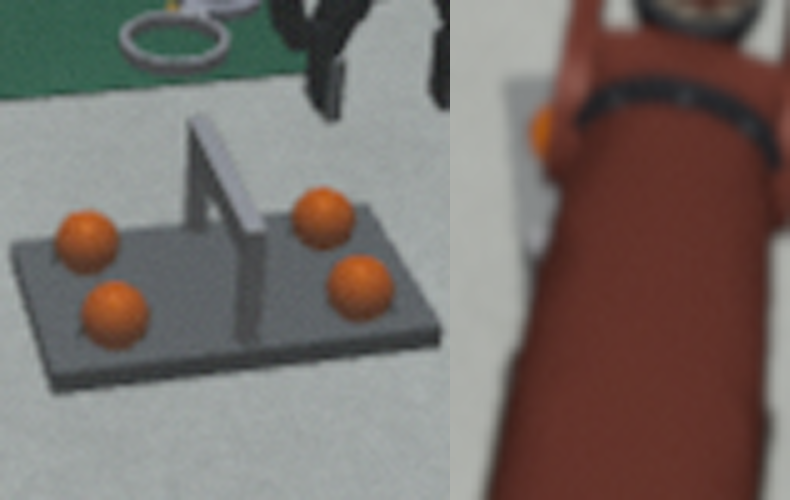

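All four balls are in their pockets: side-crop (87,241), (115,315), (323,217), (360,287). The bar top runs (200,117)–(253,230), so the tray is about 3 mm further in −x and the bar centre is at about (0.577, −0.035). I'll go above the bar.

>>> {"api": "jog_arm", "payload": {"turn": [[0,0,0],[0,0,0],[0,0,0],[0,0,0],[0,0,0],[0,0,0],[0,0,0],[0,0,0]], "delta_pos": [[3,-8,0],[7,-15,0],[9,-18,2],[9,-18,2],[5,-9,3],[1,-2,0],[0,0,0],[0,0,0]], "jaw": [50,50,50,50,50,50,50,50]}}

```text
time_s: 21.05
tool_pos: [0.5771, -0.035, 0.1324]
tcp_rot: [0.675, 0.738, 0.0, 0.0]
contact_force: [0.9, 0.5, 0.7]
opening: 0.0503
finger_force: 0.0
```

```bash
python3 - <<'E'
from h import *
togo((.577,-.035,.067))
s=cam("side");a=(250,150);p=observe()["tool_pos"];R=Ro.from_quat(observe()["tcp_rot"]).as_matrix()
print([((proj(s,p+R@[0,d,.008])-a)*5).round() for d in(-.025,.025)])
print("bar pred",[((proj(s,(.577+.09*k,-.035-k,.089))-a)*5).round(1) for k in(-.057,0,.057)])
cv2.imwrite("pics/g7.png",cv2.resize(s["img"][150:260,250:340],(450,550),interpolation=2)[...,::-1])
E
```

```text
t 21.05 tcp [ 0.5771 -0.035   0.1324] open 50.3 ff 0.0 F [0.9 0.5 0.7]
R [[-0.09, 0.996, 0.001], [0.996, 0.09, -0.0], [-0.0, 0.001, -1.0]] togo tool mm [ 0.  -0.1 65.4]
[array([184., 267.]), array([278., 257.])]
bar pred [array([198.5, 264.7]), array([227.3, 319.9]), array([259. , 380.7])]
```

View pics/g7.png

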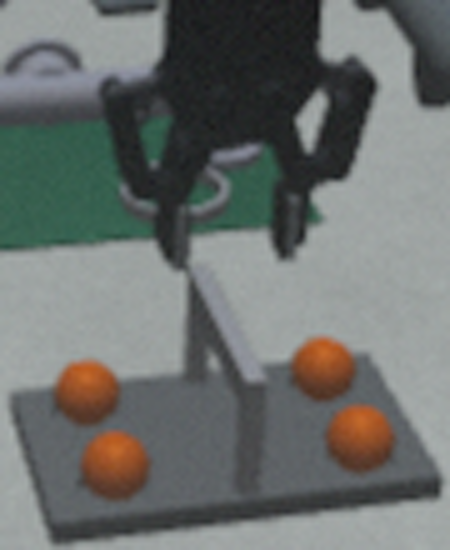

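The fingertips at (175,268) and (285,257) straddle the bar, whose top runs (198,265)–(252,378) as predicted. I'll descend and grip.

>>> {"api": "jog_arm", "payload": {"turn": [[0,0,0],[0,0,0],[0,0,0],[0,0,0],[0,0,0],[0,0,0],[0,0,0],[0,0,0]], "delta_pos": [[0,0,5],[0,0,12],[0,0,14],[0,0,14],[0,0,12],[0,0,6],[0,0,2],[0,0,0]], "jaw": [50,50,50,50,50,50,50,50]}}

```text
time_s: 21.9
tool_pos: [0.5762, -0.0347, 0.067]
tcp_rot: [0.675, 0.738, -0.0, -0.0]
contact_force: [-0.3, -0.1, 0.3]
opening: 0.05
finger_force: 0.0
```

>>> {"api": "jog_arm", "payload": {"turn": [[0,0,0],[0,0,0],[0,0,0],[0,0,0],[0,0,0],[0,0,0],[0,0,0],[0,0,0]], "delta_pos": [[0,0,0],[0,0,0],[0,0,0],[0,0,0],[0,0,0],[0,0,0],[0,0,0],[0,0,0]], "jaw": [46,42,38,34,30,26,22,19], "squeeze": 25}}

```text
time_s: 22.7
tool_pos: [0.5763, -0.0347, 0.0673]
tcp_rot: [0.675, 0.738, -0.0, -0.0]
contact_force: [-0.4, 0.3, 0.1]
opening: 0.0189
finger_force: 0.0
```

>>> {"api": "jog_arm", "payload": {"turn": [[0,0,0],[0,0,0],[0,0,0],[0,0,0],[0,0,0],[0,0,0],[0,0,0],[0,0,0]], "delta_pos": [[0,0,0],[0,0,0],[0,0,0],[0,0,0],[0,0,0],[0,0,0],[0,0,0],[0,0,0]], "jaw": [17,15.5,14,13,12,11,10,8]}}

```text
time_s: 23.5
tool_pos: [0.5768, -0.0347, 0.0676]
tcp_rot: [0.675, 0.738, 0.0, 0.0]
contact_force: [2.0, 0.2, 0.6]
opening: 0.0117
finger_force: 24.5
```

>>> {"api": "jog_arm", "payload": {"turn": [[0,0,0],[0,0,0],[0,0,0],[0,0,0],[0,0,0],[0,0,0],[0,0,0],[0,0,0]], "delta_pos": [[0,0,0],[0,0,0],[0,0,0],[0,0,0],[0,0,0],[0,0,0],[0,0,0],[0,0,0]], "jaw": [5,5,5,5,5,5,5,5], "squeeze": 90}}

```text
time_s: 24.3
tool_pos: [0.5767, -0.0347, 0.0676]
tcp_rot: [0.675, 0.738, 0.0, 0.0]
contact_force: [3.2, 1.1, 1.8]
opening: 0.0109
finger_force: 88.1
```

```bash
python3 - <<'E'
from h import *
togo((.577,-.035,.097))
s=cam("side")
print([ballc(s,u)[0].round(1) for u in((267,227),(273,242),(314.3,223),(321.7,237))])
E
```

```text
t 24.3 tcp [ 0.5767 -0.0347  0.0676] open 10.9 ff 88.1 F [3.2 1.1 1.8]
R [[-0.09, 0.996, 0.001], [0.996, 0.09, -0.0], [-0.0, 0.001, -1.0]] togo tool mm [ -0.3   0.3 -29.4]
[array([266.6, 227.5]), array([272.2, 242.2]), array([314., 223.]), array([321.3, 236.8])]
```

Gripped. Lift gently, to about 11 cm under the tray.

>>> {"api": "jog_arm", "payload": {"turn": [[0,0,0],[0,0,0],[0,0,0],[0,0,0],[0,0,0],[0,0,0],[0,0,0],[0,0,0]], "delta_pos": [[0,0,-1],[0,0,-2],[0,0,-3],[0,0,-4],[0,0,-4],[0,0,-3],[0,0,-2],[0,0,-1]], "jaw": [5,5,5,5,5,5,5,5]}}

```text
time_s: 25.15
tool_pos: [0.5765, -0.0347, 0.0877]
tcp_rot: [0.675, 0.738, 0.0, 0.0]
contact_force: [-0.3, -0.1, -5.3]
opening: 0.0107
finger_force: 87.7
```

```bash
python3 - <<'E'
from h import *
togo((.51,.302,.225))
s=cam("side");p=observe()["tool_pos"]
B=[ballc(s,u)[0] for u in((266.6,220),(272,234),(314,215),(321,228))]
print([b.round(1) for b in B])
# intersect rays with level ball plane -> check geometry if tray level
print([plane(s,b,.028+.0204).round(4) for b in B])
E
```

```text
t 25.15 tcp [ 0.5765 -0.0347  0.0877] open 10.7 ff 87.7 F [-0.3 -0.1 -5.3]
R [[-0.09, 0.996, 0.0], [0.996, 0.09, -0.0], [-0.0, 0.0, -1.0]] togo tool mm [ 341.3  -35.9 -137.3]
[array([266.6, 221.3]), array([272.3, 236. ]), array([314.4, 216.9]), array([322. , 230.4])]
[array([ 0.5056, -0.0007,  0.0484]), array([ 0.5117, -0.0697,  0.0484]), array([0.6404, 0.0071, 0.0484]), array([ 0.6451, -0.0591,  0.0484])]
```

>>> {"api": "jog_arm", "payload": {"turn": [[0,0,0],[0,0,0],[0,0,0],[0,0,0],[0,0,0],[0,0,0],[0,0,0],[0,0,0]], "delta_pos": [[0,0,-3],[0,0,-6],[0,0,-9],[0,0,-12],[0,0,-15],[0,0,-15],[0,0,-15],[0,0,-12]], "jaw": [5,5,5,5,5,5,5,5]}}

```text
time_s: 26.0
tool_pos: [0.577, -0.0348, 0.1767]
tcp_rot: [0.675, 0.738, 0.001, 0.001]
contact_force: [0.1, -0.3, -4.4]
opening: 0.0103
finger_force: 87.8
```

>>> {"api": "jog_arm", "payload": {"turn": [[0,0,0],[0,0,0],[0,0,0],[0,0,0],[0,0,0],[0,0,0],[0,0,0],[0,0,0]], "delta_pos": [[3,0,-12],[6,0,-10],[9,0,-8],[12,0,-7],[16,0,-5],[19,0,-4],[22,0,-3],[24,0,-1]], "jaw": [5,5,5,5,5,5,5,5]}}

```text
time_s: 26.8
tool_pos: [0.5659, 0.0778, 0.2244]
tcp_rot: [0.674, 0.738, 0.0, -0.0]
contact_force: [-0.3, 0.4, -4.4]
opening: 0.0107
finger_force: 87.8
```

>>> {"api": "jog_arm", "payload": {"turn": [[0,0,0],[0,0,0],[0,0,0],[0,0,0],[0,0,0],[0,0,0],[0,0,0],[0,0,0]], "delta_pos": [[24,-1,0],[24,-3,0],[24,-5,0],[24,-7,0],[24,-7,0],[23,-6,0],[21,-4,0],[18,-2,0]], "jaw": [5,5,5,5,5,5,5,5]}}

```text
time_s: 27.6
tool_pos: [0.5133, 0.2563, 0.2238]
tcp_rot: [0.674, 0.739, -0.001, -0.001]
contact_force: [1.4, 0.6, -3.8]
opening: 0.0102
finger_force: 87.8
```

>>> {"api": "jog_arm", "payload": {"turn": [[0,0,0],[0,0,0],[0,0,0],[0,0,0],[0,0,0],[0,0,0],[0,0,0],[0,0,0]], "delta_pos": [[15,-1,0],[12,0,0],[9,0,0],[6,0,0],[4,0,0],[2,0,0],[0,0,0],[0,0,0]], "jaw": [5,5,5,5,5,5,5,5]}}

```text
time_s: 28.4
tool_pos: [0.5099, 0.3012, 0.2243]
tcp_rot: [0.675, 0.738, -0.0, 0.0]
contact_force: [-0.9, -0.5, -4.7]
opening: 0.0105
finger_force: 87.8
```

```bash
python3 - <<'E'
from h import *
togo((.51,.302,.225))
s=cam("side");t=cam("top")
cv2.imwrite("pics/g8.png",np.hstack([cv2.resize(s["img"][80:230,190:340],(400,400),interpolation=2),cv2.resize(t["img"][140:260,130:250],(400,400),interpolation=2)])[...,::-1])
print([(b[0].round(1),b[1][2:]) for b in orange(s)])
E
```

```text
t 28.4 tcp [0.5099 0.3012 0.2243] open 10.5 ff 87.8 F [-0.9 -0.5 -4.7]
R [[-0.089, 0.996, -0.0], [0.996, 0.089, -0.0], [-0.0, -0.0, -1.0]] togo tool mm [ 0.8  0.2 -0.7]
[(array([333.5, 114.3]), array([ 38,  11, 284], dtype=int32)), (array([273.8, 126. ]), array([ 8,  5, 33], dtype=int32)), (array([233.2, 128.6]), array([ 9,  6, 40], dtype=int32)), (array([278.6, 133.3]), array([ 9,  6, 39], dtype=int32)), (array([235.9, 136.1]), array([ 9,  7, 43], dtype=int32))]
```

View pics/g8.png

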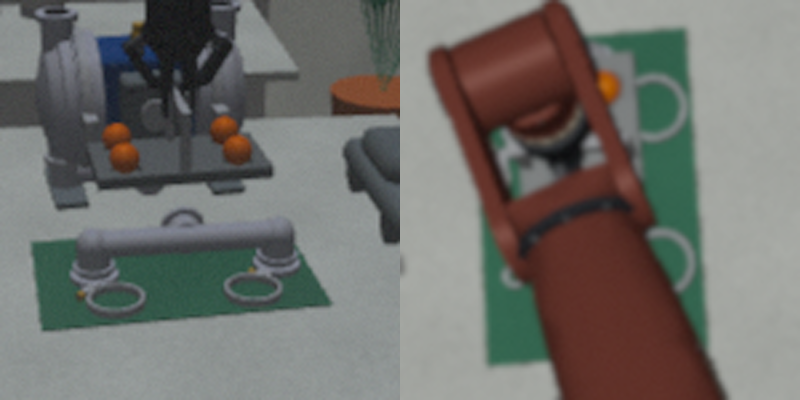

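The tray hangs level with all four balls in it (side-crop tray (180,155)), over the manifold (pipe middle (187,237)). I'll run one numeric cross-check, then hand in.

```bash
python3 - <<'E'
from h import *
s=cam("side");X=plane(s,(190+187*.375,80+237*.375),.05);o=observe()
d=np.hypot(*(X-o["tool_pos"])[:2]);print(X,d,abs(o["qd"]).max(),o["contact_force"])
if d<.035: print(close_job())
E
```

```text
[0.52342865 0.32199267 0.05      ] 0.024754417402222895 0.013854599848148992 [ 2.01416424e-01  4.24284678e-03 -4.89506222e+00]
the job is handed in; nothing more can be done
None
```

I handed in the job at about 28 s: both new balls are in their pockets, and the tray, with all four balls, is held level and at rest about 8 cm above the manifold. It is within about 25 mm of the manifold's centre by the last side-view check. I viewed 11 pictures, one over the limit of 10, and the hand-in gave no verdict.

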